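Put the science-table containers back in their fitted holders

TASK

Clear up the science table: put the open white jar, the small round dropper bottle, the square bottle and the flat oblong bottle each into the plywood holder whose recess has its shape and size, standing upright and fully down in the recess. Once the jar stands in its holder, close it with the black lid. Keep the containers upright, and leave the measuring jug where it stands.

Things in the scene. Friction and masses are not known exactly. Their poses are not given: they have to be found in the camera images.
- jar_center (a point): Open white jar, a plain cylinder 60 mm across and 66 mm high, wall 4 mm (mouth 52 mm across), about 0.15 kg. It stands upright on the table; the point is its centre, half-way up (33 mm above its underside), z up. 
- dropper_center (a point): Small amber dropper bottle with black top, 76 mm high in all; round body 32 mm across, straight from the underside up to 50 mm, then a narrower cap (21 mm across) and bulb; about 0.07 kg. It stands upright on the table; the point is its centre, half-way up (38 mm above its underside), z up. 
- square_bottle_center (a point): White bottle with a square body 44 x 44 mm, straight up to 56 mm, then a shoulder and a round black cap 28 mm across; 84 mm high in all; about 0.14 kg. It stands upright on the table; the point is its centre, half-way up (42 mm above its underside), z up. x and y are square to its sides.
- flat_bottle_center (a point): Yellow flat-sided oil bottle, body 66 mm (along its x) by 34 mm (along its y), straight up to 62 mm, then a shoulder and a round green cap 25 mm across; 90 mm high in all; about 0.17 kg. It stands upright on the table; the point is its centre, half-way up (45 mm above its underside), z up. 
- lid_center (a point): Black lid of the jar, 38 mm high, lying knob up: a tapered plug 42 mm across and 8 mm high, on it a disc 62 mm across, 6 mm thick, on it a round knob 24 mm across, 24 mm high, to hold it by; 0.04 kg. The point is half-way up, 19 mm above its underside and 5 mm above the disc; z up. When closed, plug in the mouth (5 mm play all round) and disc on the rim, it is 44 mm above the jar's centre.
- holder_wide_round_floor (a point): Fixed plywood plate 100 x 100 x 12 mm lying on the table, with one recess 7 mm deep and lined dark in its middle: round, 76 mm across. The point is the centre of the recess floor, 5 mm above the table; z is up.
- holder_small_round_floor (a point): Fixed plywood plate 100 x 100 x 12 mm lying on the table, with one recess 7 mm deep and lined dark in its middle: round, 48 mm across. The point is the centre of the recess floor, 5 mm above the table; z is up.
- holder_square_floor (a point): Fixed plywood plate 100 x 100 x 12 mm lying on the table, with one recess 7 mm deep and lined dark in its middle: square, 60 x 60 mm. The point is the centre of the recess floor, 5 mm above the table; z is up, x and y are square to the recess's sides.
- holder_oblong_floor (a point): Fixed plywood plate 100 x 100 x 12 mm lying on the table, with one recess 7 mm deep and lined dark in its middle: oblong, 82 mm (along x) by 50 mm (along y). The point is the centre of the recess floor, 5 mm above the table; z is up.
- jug: Clear plastic measuring jug standing on the table, 84 mm across at the rim and 100 mm high, with a handle reaching 71 mm from its axis along its +x and a spout on the other side; to be left alone. The origin is the centre of its underside.

How it is judged (in metres and radians):
On the way, in this order (a step that is already met when the one before it is completed fails the run):
1. the jar stands in the wide round recess (z of jar_center in the frame of holder_wide_round_floor below 0.036 m and horizontal distance between jar_center and holder_wide_round_floor below 0.012 m and angle between jar_center's own z axis and vertical below 0.08 rad), for 0.2 s.
2. the lid is on the jar, which stands in its recess (all of step 1 and z of lid_center in the frame of jar_center below 0.047 m and horizontal distance between lid_center and jar_center below 0.008 m and angle between lid_center's own z axis and vertical below 0.08 rad), for 0.2 s.
At the end, for the whole second after the job is handed in: Each container stands in its own recess: centre within 12 mm of the recess's centre, underside within 3 mm of the recess floor, upright within 0.08 rad (4.5 degrees); the lid is on the jar, within 8 mm of its axis, within 3 mm of fully down and level within 0.08 rad; all at rest (all of step 2 and z of dropper_center in the frame of holder_small_round_floor below 0.041 m and horizontal distance between dropper_center and holder_small_round_floor below 0.012 m and angle between each of dropper_center, square_bottle_center, flat_bottle_center's own z axis and vertical below 0.08 rad and z of square_bottle_center in the frame of holder_square_floor below 0.045 m and horizontal distance between square_bottle_center and holder_square_floor below 0.012 m and z of flat_bottle_center in the frame of holder_oblong_floor below 0.048 m and horizontal distance between flat_bottle_center and holder_oblong_floor below 0.012 m and linear speed of each of jar, dropper, square_bottle, flat_bottle, lid below 0.02 m/s); the robot touches nothing.
It fails at once if the measuring jug is pushed more than 20 mm or tipped (distance of jug from where it was at the start of the episode above 0.02 m or angle between jug's own z axis and vertical above 0.35 rad).
It fails at once if a container is tipped over (angle between any of jar_center, dropper_center, square_bottle_center, flat_bottle_center's own z axis and vertical above 0.6 rad).
It also fails if it takes over 144 s, if anything falls off the work surface, if the arm or the gripper's body presses on something with over 40 N, if the wrist force passes 120 N, or if a joint passes its speed limit or range.

ROBOT

A 7-joint arm with a two-finger parallel gripper is mounted at the origin on the work surface. World frame = base frame: x ahead of the robot, y to its left, z up, the work surface at z = 0. Lengths are in mm, angles in rad, forces in N, time in s.
With the tool pointing down it reaches from about 400 to 925 mm from the base axis. Payload 4.1 kg.
Tool frame: the origin (TCP) lies on the centre line of the jaws, within the pads' length; the fingertips stand arm.tcp_to_tips ahead of it and the grasp point (between the pads) is the TCP (arm.tcp_to_tips is the distance from the TCP to the fingertips, in mm); z points along the fingers, y is the line along which they close (so a half turn about z gives the same grasp; the last joint's range is limited). The gripper opens to 85 mm and grips with 20 to 120 N. Pads are 22 mm wide; open, the fingers measure 114 mm over their backs; the gripper's body (76 mm by 85 mm) begins 54 mm behind the grasp point. The pads swing forward as they close: fully open they stand 13 mm farther back than shut.
Start: joints at [1.02, 0.398, 0.045, 1.537, -0.019, 1.207, -0.051], TCP at [283.82, -584.797, 250.347] pointing down, gripper open.
Joint ranges: [-2.82, 2.82], [-0.49, 2.23], [-1.37, 1.46], [0, 2.46], [-1.36, 4.5], [0.23, 2], [-2.94, 2.94]. Speed limits (rad/s): [2.57, 2.57, 3.14, 3.14, 3.14, 3.14, 3.14].

INTERFACE

Orientations are given as a unit quaternion [x, y, z, w].
In Python, from station import arm gives the robot as it stands. The module is installed in compiled form; this text tells all that it offers.
- The arm moves only by the tool carry_out, never from a script. Its argument "series" is a list of rows, each a list of 5 numbers: the shift along the tool's x, y, z in m, then the turn about the tool's z in units of 5 degrees (1.0 is 5 degrees), then the opening, from 0 (shut) to 1 (fully open). A call has exactly 10 rows; each row shifts and turns the commanded pose from where the row before left it, along the tool's axes as they then stand; what a row does not reach is not made up. A row lasts 1/10 s, in which the tool goes at most 50 mm and 8.59 degrees, less where a joint would pass 70% of its speed; a pose out of reach is approached as far as the arm can. A call with a gripper value outside its range is refused whole. The fingers move at their own pace and stop on an object; the grip force is fixed at half the most. Time passes only in rows, so rows that do not move let the fingers close, or fill a call up. It gives the time, the measured TCP pose, the force, the opening and the grip force at its end, in the units of the state.
- arm.get_state(): the state, without advancing time (a new reading comes with each control period).
- arm.capture(name): name is "side" or "top"; returns the picture (400x640x3 uint8, red, green, blue); there is no depth.
- arm.get_calibration(name): a dict with "camera_matrix" (3x3 intrinsics, pixels), "world_from_camera" (4x4, takes a point from camera to world coordinates). Camera axes: x right, y up, looking along -z (the intrinsics and any distortion apply to the point x, -y, -z); pixel columns grow to the right and rows downward; lengths in mm; the calibration is good to about 2 mm. A picture is of the moment at which its call begins. get_calibration takes no time and is no camera call.
- arm.hand_in(): hands the job in; it is judged then, once.
The state is a dict: "time_s": time; "joint_pos": joint angles; "joint_velocities": joint speeds; "effort": joint torques, N m; "tcp_pos": TCP position; "orientation": TCP orientation; "contact_force": force on the tool from outside, world axes, zero at the start; "wrist_torque": the same for the moment, N m; "gripper_width": finger opening in mm; "gripper_force": force on a finger pad.
Only numpy, scipy, OpenCV 4.12 (cv2) and the standard library are available. Lean on these libraries where they do the work, as an engineer would, in place of code of your own. Each camera call takes 0.05 s, during which the arm holds its last target. There are 200 camera calls.

## Working session

There is one attempt and no reset: what is moved stays moved. The work goes in short steps, Python scripts to look and compute and a tool call to move; the robot and the scene stay as the last step left them, time stands still between calls to the robot, and variables do not carry over. Pictures are saved under pics/ and viewed, at most 18 in all, crops included, and the job is handed in when it is done.

Besides the shell and the picture viewer there is one more tool, called after ">>>" by a JSON object that holds its "method" and its "body", one argument or row to a line. carry_out: Moves the arm, as the interface text tells. Its arguments: {"type":"object","properties":{"series":{"type":"array"}},"required":["series"]}

```bash
mkdir -p pics; python3 - <<'E'
from station import arm
import cv2
s=arm.get_state(); print(s, arm.tcp_to_tips)
for n in("top","side"):
    cv2.imwrite(f"pics/{n}0.png",arm.capture(n)[:,:,::-1]); c=arm.get_calibration(n); print(n,c)
E
```

```text
{'time_s': 0.0, 'joint_pos': array([ 1.0199425 ,  0.39921793,  0.04497979,  1.53789683, -0.01869188,
        1.20688174, -0.05068852]), 'joint_velocities': array([ 0.00146462,  0.00206817,  0.00128856, -0.00048398,  0.00079215,
        0.00068185,  0.00025145]), 'effort': array([-6.15558401e-04, -4.75126863e+01,  1.36460356e+00, -2.54222989e+01,
        1.15656041e-02,  9.56685981e-03, -2.44987723e-05]), 'tcp_pos': array([ 283.59803588, -584.20124389,  249.23808331]), 'orientation': array([ 9.74566691e-01,  2.24095473e-01, -2.82482463e-04, -9.50505333e-04]), 'contact_force': array([-0.48833773,  0.64290148,  0.081784  ]), 'wrist_torque': array([-0.03617561,  0.0468287 ,  0.00970447]), 'gripper_force': 0.0, 'gripper_width': 85.51699995229616} 19.0
top {'camera_matrix': array([[432.89030061,   0.        , 319.01423853],
       [  0.        , 432.89030061, 200.35920935],
       [  0.        ,   0.        ,   1.        ]]), 'world_from_camera': array([[ 2.16874122e-02,  9.93152092e-01, -1.14797988e-01,
         3.91772161e+02],
       [-9.99591879e-01,  1.94046955e-02, -2.09650636e-02,
        -8.44898112e+00],
       [-1.85938768e-02,  1.15205815e-01,  9.93167603e-01,
         1.07437241e+03],
       [ 0.00000000e+00,  0.00000000e+00,  0.00000000e+00,
         1.00000000e+00]])}
side {'camera_matrix': array([[376.55008976,   0.        , 320.08752909],
       [  0.        , 376.55008976, 195.62173216],
       [  0.        ,   0.        ,   1.        ]]), 'world_from_camera': array([[-9.77782055e-01,  1.28923121e-01, -1.65290902e-01,
         3.19974182e+02],
       [-2.09613673e-01, -6.09182059e-01,  7.64826338e-01,
         8.87405909e+02],
       [-2.08845329e-03,  7.82480701e-01,  6.22671334e-01,
         7.82957973e+02],
       [ 0.00000000e+00,  0.00000000e+00,  0.00000000e+00,
         1.00000000e+00]])}
```

View pics/top0.png

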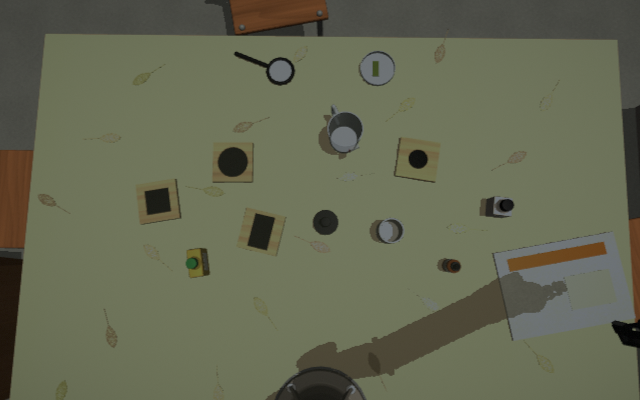

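View pics/side0.png

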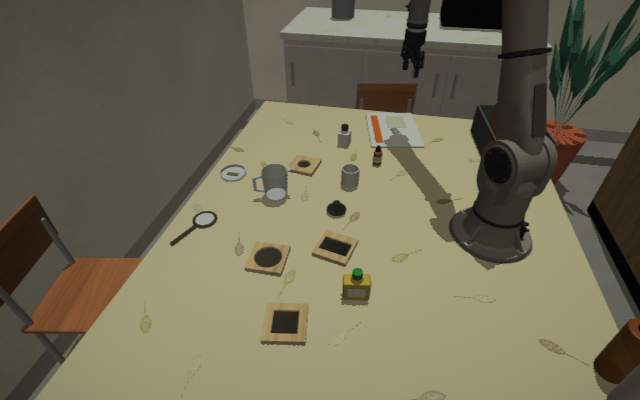

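The top view shows holders: wide round (233,162), square (158,201), oblong (262,231) and small round (418,159). The objects are the jar (390,231), lid (325,222), square bottle (503,206), dropper (453,266), flat bottle (196,263) and jug (345,130). In the side view the jar stands at (350,177) and the flat bottle at (357,287).

```bash
cat > h.py <<'E'
import numpy as np, cv2
from station import arm
def ray(n,uv,z):
    c=arm.get_calibration(n);K=c["camera_matrix"];T=c["world_from_camera"]
    d=np.linalg.inv(K)@[uv[0],uv[1],1]; d=T[:3,:3]@(d*[1,-1,-1]); o=T[:3,3]
    return (o+d*(z-o[2])/d[2])[:2]
def proj(n,p):
    c=arm.get_calibration(n);T=c["world_from_camera"]
    q=T[:3,:3].T@(np.array(p)-T[:3,3])*[1,-1,-1]; q=c["camera_matrix"]@q; return q[:2]/q[2]
def rect(n,mask,z):
    cs,_=cv2.findContours(mask.astype(np.uint8),cv2.RETR_EXTERNAL,cv2.CHAIN_APPROX_NONE)
    k=max(cs,key=cv2.contourArea)[:,0,:]
    w=np.array([ray(n,p,z) for p in k],np.float32)
    return cv2.minAreaRect(w)
def blob(n,img,uv,r,f,z):
    m=np.zeros(img.shape[:2],bool);u,v=map(int,uv);sl=np.s_[v-r:v+r,u-r:u+r]
    m[sl]=f(img[sl].astype(int)); return rect(n,m,z)
E
python3 - <<'E'
from h import *
im=cv2.imread("pics/top0.png")
# pixel rows/cols, BGR
hs=cv2.cvtColor(im,cv2.COLOR_BGR2HSV)
for nm,uv in dict(wide=(233,162),sq=(158,201),obl=(262,231),small=(418,159)).items():
    r=blob("top",hs,uv,30,lambda a:((a[...,1]>95)&(a[...,2]>60))|(a[...,2]<60),12)
    q=blob("top",im,uv,24,lambda a:a.max(-1)<50,9)
    print(nm,np.round(r[0],1),np.round(r[1],1),round(r[2],1),"| recess",np.round(q[0],1),np.round(q[1],1),round(q[2],1))
c=[cv2.resize(im[v-22:v+22,u-22:u+22],(260,260),interpolation=cv2.INTER_NEAREST) for u,v in [(390,231),(325,222),(503,206),(453,266),(196,263),(345,130)]]
cv2.imwrite("pics/m.png",np.vstack([np.hstack(c[:3]),np.hstack(c[3:])]))
for p in[(233,162)]: print(hs[p[1]-18,p[0]],hs[p[1]-30,p[0]])
E
```

```text
wide [605.4 232.7] [80.5 98.3] 2.9 | recess [607.9 234.9] [71.8 70.7] 2.4
sq [496.9 413.1] [79.9 99.9] 10.3 | recess [506.1 417.5] [58.3 57.2] 10.6
obl [435.6 155. ] [96.2 81.8] 77.4 | recess [435.7 155.7] [47.6 80.4] 78.1
small [ 624.5 -227.4] [98.5 48. ] 80.7 | recess [ 624.9 -229.4] [42.3 43.5] 89.9
[ 26  89 112] [ 36  56 118]
```

View pics/m.png

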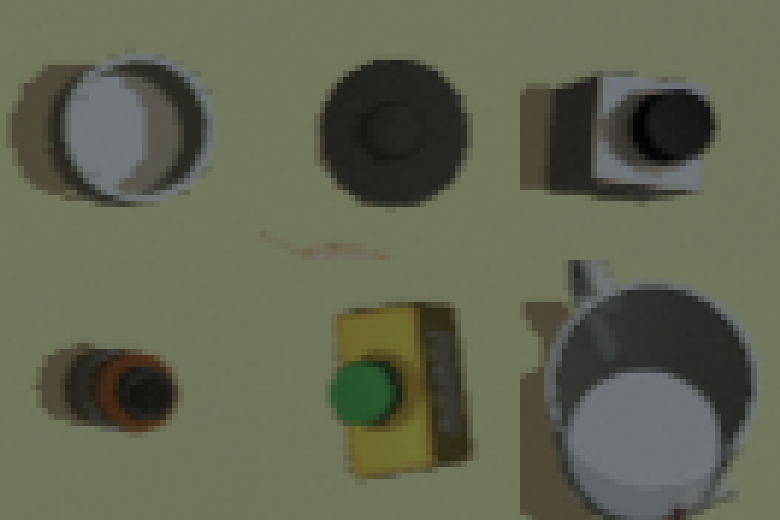

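The montage shows the jar rim centred on pixel (391,230.5), the lid disc (325,222), the square bottle top (502,206) with cap (508,204), the dropper body top (454,266), and the flat bottle top face (195,263) with cap (191,263). The jug's handle points up-left.

```bash
python3 - <<'E'
from h import *
R=lambda u,v,z:np.round(ray("top",(u,v),z),1)
def c(ox,oy,tx,ty):return lambda x,y,z:R(ox-22+(x-tx)/5.909-.5,oy-22+(y-ty)/5.909-.5,z)
J=c(390,231,0,0);L=c(325,222,260,0);S=c(503,206,520,0);D=c(453,266,0,260);F=c(196,263,260,260);G=c(345,130,520,260)
print("jar",J(137,127,66));print("lid",L(394,132,14), L(394,130,38))
print("sq cap",S(681,123,84),"corners",[S(*p,56) for p in[(597,75),(590,182),(702,190),(703,78)]])
print("drop",D(150,388,75),D(137,391,50))
f=[F(*p,62) for p in[(332,315),(417,303),(433,465),(355,478)]];print("flat",F(362,391,90),np.mean(f,0),f)
print("jug",G(652,385,100),"handle",G(585,262,80))
s=cv2.imread("pics/side0.png")
for n,p in dict(jar=J(137,127,66)).items(): print(proj("side",[*p,66]))
cr=[cv2.resize(s[v-22:v+22,u-22:u+22],(260,260),interpolation=cv2.INTER_NEAREST) for u,v in [(350,177),(336,209),(344,136),(377,157),(357,285),(304,164)]]
cv2.imwrite("pics/m2.png",np.vstack([np.hstack(cr[:3]),np.hstack(cr[3:])]))
hs=cv2.cvtColor(s,cv2.COLOR_BGR2HSV)
for nm,w in dict(wide=(608,235),sq=(506,417.5),obl=(436,155.7),small=(625,-229)).items():
    q=blob("side",s,proj("side",[*w,9]),25,lambda a:a.max(-1)<50,9); print(nm,np.round(q[0],1),np.round(q[1],1),round(q[2],1))
E
```

```text
jar [ 442.4 -154.9]
lid [461.6  -2.3] [460.9  -2.4]
sq cap [ 505.6 -418.5] corners [array([ 527.4, -397.5]), array([ 484.5, -393.7]), array([ 482.3, -437.6]), array([ 527. , -439.3])]
drop [ 365.2 -301.5] [ 363.3 -303.7]
flat [357.9 299.7] [357.525 299.65 ] [array([386.4, 322. ]), array([391.8, 288.5]), array([328.8, 278.8]), array([323.1, 309.3])]
jug [672.1 -43.9] handle [728.1 -17. ]
[349.96284342 168.88709656]
wide [586.7 227.4] [24.7 40. ] 23.9
sq [507. 414.] [56.6 52.5] 12.0
obl [436.6 152.2] [42.5 77.5] 76.7
small [ 620.2 -231.4] [26.  19.8] 11.9
```

View pics/m2.png

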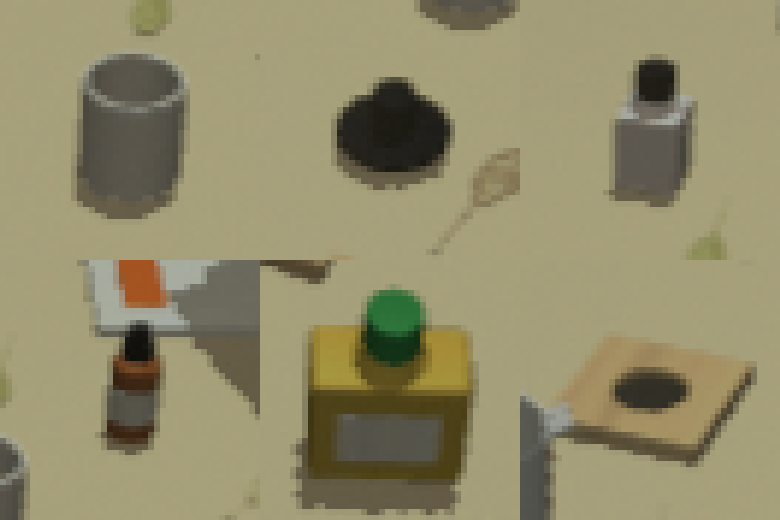

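>>> {"method": "carry_out", "body": {
  "series": [
    [0,0,0,-1.6,1],
    [0,0,0,-1.6,1],
    [0,0,0,-1.6,1],
    [0,0,0,-1.6,1],
    [0,0,0,-1.6,1],
    [0,0,0,-1.6,1],
    [0,0,0,-1.6,1],
    [0,0,0,-1.6,1],
    [0,0,0,0,1],
    [0,0,0,0,1]
  ]
}}

```text
time_s: 1.1
tcp_pos: [283.6, -584.7, 249.9]
orientation: [0.709, 0.705, 0.0, -0.0]
contact_force: [-0.2, -0.5, 0.3]
gripper_width: 85.4
gripper_force: 0.0
```

```bash
cat > go.py <<'E'
import sys,numpy as np
from scipy.spatial.transform import Rotation as R
from station import arm
s=arm.get_state();Q=R.from_quat(s["orientation"]);M=Q.as_matrix();p=s["tcp_pos"]
phi=np.degrees(np.arctan2(M[1,0],M[0,0]))
print("t",round(s["time_s"],1),"tcp",p.round(1),"phi",round(phi,1),"tilt",np.degrees(np.arccos(-M[2,2])).round(2),"w",round(s["gripper_width"],1),"gf",round(s["gripper_force"],1),"F",s["contact_force"].round(1),"q7",s["joint_pos"][6].round(2))
# args: x y z phi, repeated; shifts after the turn, in tool axes
a=[float(v) for v in sys.argv[1:]]
for i in range(0,len(a),4):
    t=np.array(a[i:i+3]);f=a[i+3];d=(f-phi+180)%360-180
    N=R.from_euler("z",d,degrees=True).as_matrix()@M
    print("turn",round(-d/5,2),"shift",(N.T@(t-p)/1000).round(4)); p=t;phi=f;M=N
E
python3 go.py 442.5 -155 140 90 442.5 -155 42 90
```

```text
t 1.1 tcp [ 283.6 -584.7  249.9] phi 89.7 tilt 0.04 w 85.4 gf 0.0 F [-0.2 -0.5  0.3] q7 1.0
turn -0.06 shift [0.4296 0.159  0.1101]
turn -0.0 shift [-0.0001  0.      0.098 ]
```

>>> {"method": "carry_out", "body": {
  "series": [
    [0.02,0.008,0,0,1],
    [0.03,0.012,0.005,0,1],
    [0.03,0.011,0.005,0,1],
    [0.03,0.011,0.01,0,1],
    [0.03,0.011,0.01,0,1],
    [0.03,0.011,0.01,0,1],
    [0.03,0.011,0.01,0,1],
    [0.03,0.011,0.01,0,1],
    [0.03,0.011,0.01,0,1],
    [0.03,0.011,0.01,0,1]
  ]
}}

```text
time_s: 2.1
tcp_pos: [392.7, -293.8, 170.1]
orientation: [0.709, 0.705, -0.0, 0.0]
contact_force: [0.5, -0.3, 0.1]
gripper_width: 85.1
gripper_force: 0.0
```

>>> {"method": "carry_out", "body": {
  "series": [
    [0.03,0.011,0.01,0,1],
    [0.03,0.011,0.01,0,1],
    [0.03,0.011,0.01,0,1],
    [0.03,0.009,0,0,1],
    [0.02,0.008,0,0,1],
    [0,0,0,0,1],
    [0,0,0,0,1],
    [0,0,0,0,1],
    [0,0,0,0,1],
    [0,0,0,0,1]
  ]
}}

```text
time_s: 3.1
tcp_pos: [442.3, -156.1, 140.3]
orientation: [0.709, 0.706, -0.0, 0.0]
contact_force: [-0.6, 0.3, 0.8]
gripper_width: 85.1
gripper_force: 0.0
```

```bash
python3 go.py 442.5 -155 42 90; python3 - <<'E'
from h import *
o=[]
for n in("top","side"):
    i=arm.capture(n)[:,:,::-1]; u,v=proj(n,[442,-155,60]).astype(int); o.append(cv2.resize(i[v-40:v+40,u-40:u+40],(390,390),interpolation=cv2.INTER_NEAREST)); print(u,v)
cv2.imwrite("pics/a.png",np.hstack(o))
E
```

```text
t 3.1 tcp [ 442.3 -156.1  140.3] phi 89.8 tilt 0.02 w 85.1 gf 0.0 F [-0.6  0.3  0.8] q7 0.13
turn -0.05 shift [0.0011 0.0002 0.0983]
390 230
350 170
```

View pics/a.png

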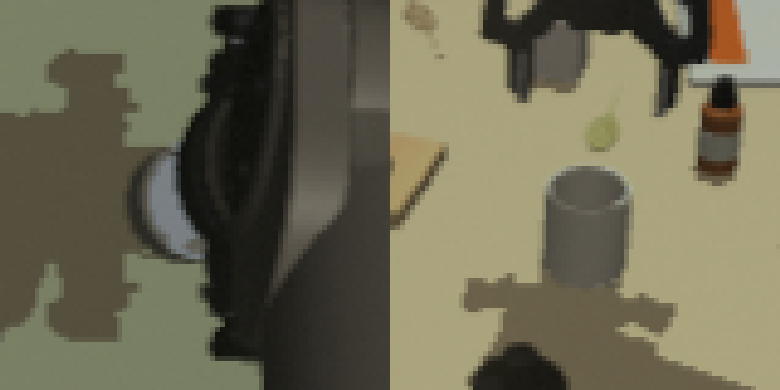

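The side crop shows the open fingers centred (591) on the jar (588), so I go down and grip.

>>> {"method": "carry_out", "body": {
  "series": [
    [0.001,0,0.02,0,1],
    [0,0,0.02,0,1],
    [0,0,0.02,0,1],
    [0,0,0.02,0,1],
    [0,0,0.018,0,1],
    [0,0,0,0,1],
    [0,0,0,0,0.5],
    [0,0,0,0,0],
    [0,0,0,0,0],
    [0,0,0,0,0]
  ]
}}

```text
time_s: 4.2
tcp_pos: [443.5, -154.5, 43.7]
orientation: [0.708, 0.706, 0.0, 0.001]
contact_force: [0.5, 0.7, 6.9]
gripper_width: 59.2
gripper_force: 65.0
```

>>> {"method": "carry_out", "body": {
  "series": [
    [0,0,0,0,0],
    [0,0,0,0,0],
    [0,0,0,0,0],
    [0,0,0,0,0],
    [0,0,0,0,0],
    [0,0,-0.01,0,0],
    [0,0,-0.01,0,0],
    [0,0,0,0,0],
    [0,0,0,0,0],
    [0,0,0,0,0]
  ]
}}

```text
time_s: 5.2
tcp_pos: [442.4, -154.1, 62.2]
orientation: [0.708, 0.706, -0.0, -0.0]
contact_force: [1.0, 0.8, -1.9]
gripper_width: 59.2
gripper_force: 64.9
```

```bash
python3 go.py 442 -155 180 90 608 235 180 90 608 235 50 90
```

```text
t 5.2 tcp [ 442.4 -154.1   62.2] phi 89.9 tilt 0.02 w 59.2 gf 64.9 F [ 1.   0.8 -1.9] q7 0.06
turn -0.02 shift [-0.0009 -0.0004 -0.1178]
turn -0.0 shift [ 3.90e-01  1.66e-01 -1.00e-04]
turn -0.0 shift [0.   0.   0.13]
```

>>> {"method": "carry_out", "body": {
  "series": [
    [0,0,-0.02,0,0],
    [0,0,-0.03,0,0],
    [0.01,0.004,-0.03,0,0],
    [0.02,0.009,0,0,0],
    [0.03,0.013,0,0,0],
    [0.03,0.013,0,0,0],
    [0.03,0.013,0,0,0],
    [0.03,0.013,0,0,0],
    [0.03,0.013,0,0,0],
    [0.03,0.013,0,0,0]
  ]
}}

```text
time_s: 6.2
tcp_pos: [534.0, 56.8, 141.7]
orientation: [0.708, 0.706, -0.001, -0.0]
contact_force: [0.7, -0.4, -1.7]
gripper_width: 59.2
gripper_force: 65.2
```

>>> {"method": "carry_out", "body": {
  "series": [
    [0.03,0.013,0,0,0],
    [0.03,0.013,0,0,0],
    [0.03,0.013,0,0,0],
    [0.03,0.012,0,0,0],
    [0.03,0.012,0,0,0],
    [0.02,0.008,0,0,0],
    [0.01,0.004,0,0,0],
    [0,0,0,0,0],
    [0,0,0,0,0],
    [0,0,0,0,0]
  ]
}}

```text
time_s: 7.2
tcp_pos: [609.3, 233.3, 141.9]
orientation: [0.709, 0.706, -0.001, 0.0]
contact_force: [0.6, -0.3, -1.7]
gripper_width: 59.2
gripper_force: 65.2
```

```bash
python3 go.py 608 235 70 90; python3 - <<'E'
from h import *
o=[]
for n in("top","side"):
    i=arm.capture(n)[:,:,::-1]; u,v=proj(n,[608,235,60]).astype(int); o.append(cv2.resize(i[v-40:v+40,u-40:u+40],(390,390),interpolation=cv2.INTER_NEAREST)); print(u,v)
cv2.imwrite("pics/b.png",np.hstack(o))
E
```

```text
t 7.2 tcp [609.3 233.3 141.9] phi 89.8 tilt 0.12 w 59.2 gf 65.2 F [ 0.6 -0.3 -1.7] q7 -0.67
turn -0.05 shift [ 0.0018 -0.0012  0.0719]
227 157
265 245
```

View pics/b.png

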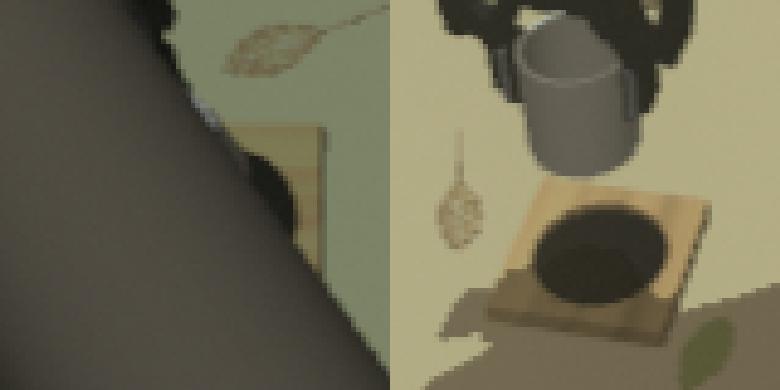

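The side crop shows the recess ellipse centred on crop (600,254), or pixel (267.6,256.6), and the jar hanging at crop x 582. I check that position by ray.

```bash
python3 - <<'E'
from h import *
print(ray("side",(267.6,256.6),11), proj("side",[609.3,233.3,100]))
E
```

```text
[609.24849172 231.00748675] [264.24026524 233.77779441]
```

>>> {"method": "carry_out", "body": {
  "series": [
    [0,-0.001,0.02,0,0],
    [0,0,0.02,0,0],
    [0,0,0.02,0,0],
    [0,0,0.015,0,0],
    [0,0,0.01,0,0],
    [0,0,0.005,0,0],
    [0,0,0.003,0,0],
    [0,0,0,0,0],
    [0,0,0,0,0],
    [0,0,0,0,0]
  ]
}}

```text
time_s: 8.3
tcp_pos: [608.9, 235.8, 50.0]
orientation: [0.708, 0.706, 0.001, 0.0]
contact_force: [0.1, 0.9, -1.2]
gripper_width: 59.2
gripper_force: 65.2
```

>>> {"method": "carry_out", "body": {
  "series": [
    [0,0,0.002,0,0],
    [0,0,0,0,0],
    [0,0,0,0,0],
    [0,0,0,0,0.85],
    [0,0,0,0,1],
    [0,0,0,0,1],
    [0,0,0,0,1],
    [0,0,0,0,1],
    [0,0,0,0,1],
    [0,0,0,0,1]
  ]
}}

```text
time_s: 9.3
tcp_pos: [608.4, 235.6, 47.2]
orientation: [0.708, 0.706, -0.0, 0.0]
contact_force: [-0.3, 0.4, -0.6]
gripper_width: 85.5
gripper_force: 0.0
```

>>> {"method": "carry_out", "body": {
  "series": [
    [0,0,-0.01,0,1],
    [0,0,-0.03,0,1],
    [0,0,-0.03,0,1],
    [0,0,-0.03,0,1],
    [-0.02,-0.013,0,0,1],
    [-0.03,-0.019,0,0,1],
    [-0.03,-0.019,0,0,1],
    [-0.03,-0.019,0,0,1],
    [-0.03,-0.019,0,0,1],
    [-0.03,-0.019,0,0,1]
  ]
}}

```text
time_s: 10.3
tcp_pos: [499.4, 64.8, 148.1]
orientation: [0.708, 0.707, 0.0, 0.001]
contact_force: [0.2, -0.5, 0.5]
gripper_width: 85.4
gripper_force: 0.0
```

>>> {"method": "carry_out", "body": {
  "series": [
    [-0.03,-0.019,0,0,1],
    [-0.03,-0.019,0,0,1],
    [0,0,0,0,1],
    [0,0,0,0,1],
    [0,0,0,0,1],
    [0,0,0,0,1],
    [0,0,0,0,1],
    [0,0,0,0,1],
    [0,0,0,0,1],
    [0,0,0,0,1]
  ]
}}

```text
time_s: 11.3
tcp_pos: [462.0, 6.0, 147.2]
orientation: [0.708, 0.707, -0.0, -0.0]
contact_force: [0.4, -0.4, 0.6]
gripper_width: 85.3
gripper_force: 0.0
```

```bash
python3 go.py 461 -2 140 90 461 -2 40 90; python3 - <<'E'
from h import *
o=[]
for n,p in(("top",[608,235,60]),("side",[608,235,60]),("side",[461,-2,50])):
    i=arm.capture(n)[:,:,::-1]; u,v=proj(n,p).astype(int); o.append(cv2.resize(i[v-26:v+26,u-26:u+26],(260,260),interpolation=cv2.INTER_NEAREST)); print(u,v)
cv2.imwrite("pics/c.png",np.hstack(o))
E
```

```text
t 11.3 tcp [462.    6.  147.2] phi 89.9 tilt 0.01 w 85.3 gf 0.0 F [ 0.4 -0.4  0.6] q7 -0.23
turn -0.02 shift [-0.008  -0.001   0.0072]
turn -0.0 shift [0.  0.  0.1]
227 157
265 245
336 200
```

View pics/c.png

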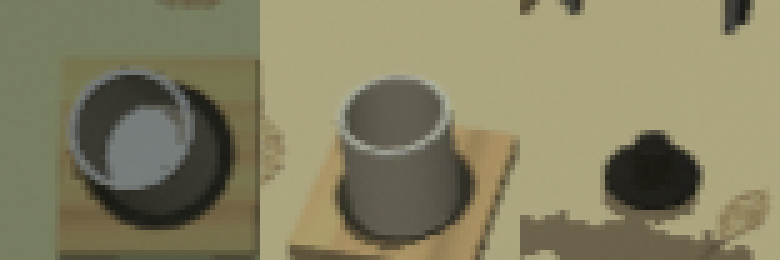

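The jar sits in the recess (top rim centre pixel (226.7,156.3), side (265.7,241.7)). The lid knob top is at side pixel (336,187.5).

```bash
python3 - <<'E'
from h import *
print(ray("top",(226.7,156.3),71),ray("side",(265.7,241.7),71),"knob",ray("side",(336.1,187.2),38),"disc",ray("side",(336,195.),14))
E
```

```text
[608.62408939 233.90983825] [608.22071778 233.06547383] knob [475.78823111 -81.68834237] disc [473.63037592 -71.13827743]
```

>>> {"method": "carry_out", "body": {
  "series": [
    [-0.008,-0.001,0.007,0,1],
    [0,0,0.02,0,1],
    [0,0,0.03,0,1],
    [0,0,0.03,0,1],
    [0,0,0.015,0,1],
    [0,0,0.005,0,1],
    [0,0,0,0,0.5],
    [0,0,0,0,0.3],
    [0,0,0,0,0],
    [0,0,0,0,0]
  ]
}}

```text
time_s: 12.45
tcp_pos: [461.7, -2.3, 41.1]
orientation: [0.708, 0.706, 0.001, 0.001]
contact_force: [-0.3, -0.2, 0.4]
gripper_width: 28.4
gripper_force: 0.0
```

>>> {"method": "carry_out", "body": {
  "series": [
    [0,0,0,0,0],
    [0,0,0,0,0],
    [0,0,0,0,0],
    [0,0,0,0,0],
    [0,0,0,0,0],
    [0,0,-0.01,0,0],
    [0,0,-0.02,0,0],
    [0,0,-0.03,0,0],
    [0,0,-0.03,0,0],
    [0,0,-0.03,0,0]
  ]
}}

```text
time_s: 13.45
tcp_pos: [460.7, -2.0, 162.0]
orientation: [0.708, 0.707, 0.0, 0.0]
contact_force: [0.7, 0.4, -0.9]
gripper_width: 21.4
gripper_force: 58.8
```

```bash
python3 go.py 608.5 235 160 90
```

```text
t 13.4 tcp [460.7  -2.  162. ] phi 89.9 tilt 0.02 w 21.4 gf 58.8 F [ 0.7  0.4 -0.9] q7 -0.2
turn -0.02 shift [0.237  0.1478 0.0021]
```

>>> {"method": "carry_out", "body": {
  "series": [
    [0.016,0.01,0,0,0],
    [0.03,0.019,0,0,0],
    [0.03,0.019,0,0,0],
    [0.03,0.019,0,0,0],
    [0.03,0.019,0,0,0],
    [0.03,0.019,0,0,0],
    [0.03,0.019,0,0,0],
    [0.02,0.012,0,0,0],
    [0.015,0.009,0,0,0],
    [0.005,0.003,0,0,0]
  ]
}}

```text
time_s: 14.45
tcp_pos: [609.5, 235.9, 160.8]
orientation: [0.707, 0.707, 0.001, -0.001]
contact_force: [-0.7, 0.2, -0.1]
gripper_width: 21.5
gripper_force: 58.8
```

>>> {"method": "carry_out", "body": {
  "series": [
    [0,0,0,0,0],
    [0,0,0,0,0],
    [0,0,0,0,0],
    [0,0,0,0,0],
    [0,0,0,0,0],
    [0,0,0,0,0],
    [0,0,0,0,0],
    [0,0,0,0,0],
    [0,0,0,0,0],
    [0,0,0,0,0]
  ]
}}

```text
time_s: 15.45
tcp_pos: [609.4, 233.6, 160.2]
orientation: [0.708, 0.706, -0.0, 0.0]
contact_force: [-0.6, -0.2, -0.2]
gripper_width: 21.6
gripper_force: 58.8
```

```bash
python3 go.py 608.5 233.8 106 90; python3 - <<'E'
from h import *
o=[]
for n,p in(("top",[608,235,100]),("side",[608,235,90])):
    i=arm.capture(n)[:,:,::-1]; u,v=proj(n,p).astype(int); o.append(cv2.resize(i[v-35:v+35,u-35:u+35],(350,350),interpolation=cv2.INTER_NEAREST)); print(u,v)
cv2.imwrite("pics/d.png",np.hstack(o)); print(proj("side",[608.5,233.5,71]))
E
```

```text
t 15.4 tcp [609.4 233.6 160.2] phi 89.9 tilt 0.01 w 21.6 gf 58.8 F [-0.6 -0.2 -0.2] q7 -0.67
turn -0.02 shift [ 0.0002 -0.0009  0.0542]
223 153
264 237
[265.54594498 241.80019188]
```

View pics/d.png

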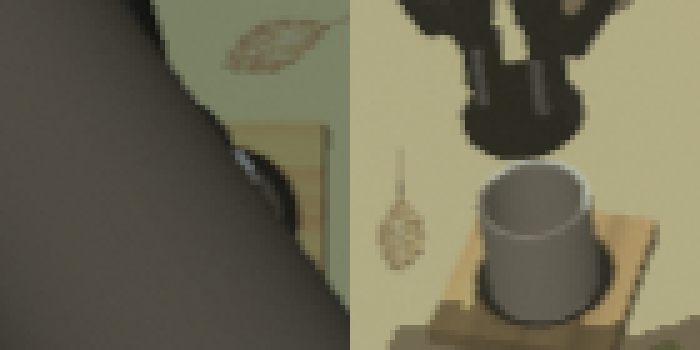

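The lid disc hangs level at side pixel u≈263.8, where it is expected over the jar rim (266,241.8). I lower it.

>>> {"method": "carry_out", "body": {
  "series": [
    [0,-0.001,0.01,0,0],
    [0,0,0.02,0,0],
    [0,0,0.015,0,0],
    [0,0,0.006,0,0],
    [0,0,0.002,0,0],
    [0,0,0,0,0],
    [0,0,0,0,0],
    [0,0,0,0,0],
    [0,0,0,0,0],
    [0,0,0,0,0]
  ]
}}

```text
time_s: 16.55
tcp_pos: [608.6, 233.6, 107.7]
orientation: [0.708, 0.706, 0.0, 0.0]
contact_force: [0.0, 0.1, -0.3]
gripper_width: 21.6
gripper_force: 58.8
```

```bash
python3 go.py 608.5 233.8 105 90
```

```text
t 16.6 tcp [608.6 233.6 107.7] phi 89.9 tilt 0.04 w 21.6 gf 58.8 F [ 0.   0.1 -0.3] q7 -0.7
turn -0.02 shift [ 0.0002 -0.0001  0.0027]
```

>>> {"method": "carry_out", "body": {
  "series": [
    [0,0,0.001,0,0],
    [0,0,0.001,0,0],
    [0,0,0.001,0,0],
    [0,0,0,0,0],
    [0,0,0,0,0],
    [0,0,0,0,0.5],
    [0,0,0,0,1],
    [0,0,0,0,1],
    [0,0,0,0,1],
    [0,0,0,0,1]
  ]
}}

```text
time_s: 17.55
tcp_pos: [608.4, 233.6, 104.2]
orientation: [0.708, 0.706, -0.0, 0.0]
contact_force: [0.5, 0.0, -0.1]
gripper_width: 85.5
gripper_force: 0.0
```

>>> {"method": "carry_out", "body": {
  "series": [
    [0,0,0,0,1],
    [0,0,0,0,1],
    [0,0,0,0,1],
    [0,0,-0.01,0,1],
    [0,0,-0.03,0,1],
    [0,0,-0.03,0,1],
    [-0.02,-0.01,-0.01,0,1],
    [-0.03,-0.015,0,0,1],
    [-0.03,-0.015,0,0,1],
    [-0.03,-0.015,0,0,1]
  ]
}}

```text
time_s: 18.55
tcp_pos: [552.8, 122.8, 185.2]
orientation: [0.708, 0.707, 0.0, 0.0]
contact_force: [-0.1, -0.0, -0.2]
gripper_width: 85.0
gripper_force: 0.0
```

>>> {"method": "carry_out", "body": {
  "series": [
    [-0.03,-0.015,0,0,1],
    [-0.03,-0.015,0,0,1],
    [-0.03,-0.015,0,0,1],
    [-0.03,-0.015,0,0,1],
    [-0.03,-0.015,0,0,1],
    [-0.03,-0.015,0,0,1],
    [-0.03,-0.015,0,0,1],
    [0,0,0,0,1],
    [0,0,0,0,1],
    [0,0,0,0,1]
  ]
}}

```text
time_s: 19.55
tcp_pos: [448.6, -85.0, 184.9]
orientation: [0.707, 0.707, 0.001, 0.0]
contact_force: [-1.1, 0.0, 0.3]
gripper_width: 85.5
gripper_force: 0.0
```

```bash
python3 go.py 364 -302.5 130 90; python3 - <<'E'
from h import *
o=[]
for n,p in(("top",[608,235,80]),("side",[608,235,80])):
    i=arm.capture(n)[:,:,::-1]; u,v=proj(n,p).astype(int); o.append(cv2.resize(i[v-30:v+30,u-30:u+30],(300,300),interpolation=cv2.INTER_NEAREST)); print(u,v,proj(n,[608.5,233.8,101]),proj(n,[608.5,233.8,77]))
cv2.imwrite("pics/e.png",np.hstack(o))
E
```

```text
t 19.6 tcp [448.6 -85.  184.9] phi 90.0 tilt 0.09 w 85.5 gf 0.0 F [-1.1  0.   0.3] q7 0.02
turn -0.0 shift [-0.2175 -0.0847  0.0548]
225 155 [223.74304206 153.53547654] [226.15756905 155.8019825 ]
265 239 [264.43649591 233.67728537] [265.298083   240.26455957]
```

View pics/e.png

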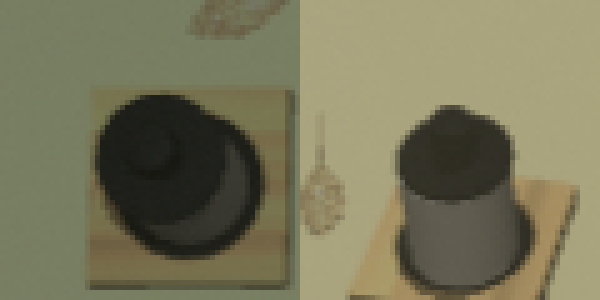

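The lid is on: its disc centre is at top pixel (226.7,156.3), predicted (226.2,155.8). Next is the dropper.

>>> {"method": "carry_out", "body": {
  "series": [
    [-0.02,-0.008,0,0,1],
    [-0.03,-0.012,0,0,1],
    [-0.03,-0.012,0.01,0,1],
    [-0.03,-0.012,0.01,0,1],
    [-0.03,-0.011,0.01,0,1],
    [-0.03,-0.011,0.01,0,1],
    [-0.03,-0.011,0.01,0,1],
    [-0.018,-0.008,0.005,0,1],
    [0,0,0,0,1],
    [0,0,0,0,1]
  ]
}}

```text
time_s: 20.65
tcp_pos: [363.2, -303.1, 129.3]
orientation: [0.707, 0.707, 0.0, -0.0]
contact_force: [0.4, 0.4, -0.8]
gripper_width: 85.4
gripper_force: 0.0
```

```bash
python3 go.py 364 -302.5 36 90; python3 - <<'E'
from h import *
o=[]
for n,p in(("top",[364,-302,60]),("side",[364,-302,80])):
    i=arm.capture(n)[:,:,::-1]; u,v=proj(n,p).astype(int); o.append(cv2.resize(i[v-30:v+30,u-30:u+30],(300,300),interpolation=cv2.INTER_NEAREST)); print(u,v,proj(n,[364,-302,50]))
cv2.imwrite("pics/f.png",np.hstack(o))
E
```

```text
t 20.6 tcp [ 363.2 -303.1  129.3] phi 89.9 tilt 0.05 w 85.4 gf 0.0 F [ 0.4  0.4 -0.8] q7 0.52
turn -0.01 shift [0.0005 0.0008 0.0933]
454 265 [452.94670823 265.3302268 ]
377 145 [377.06223833 152.65323369]
```

View pics/f.png

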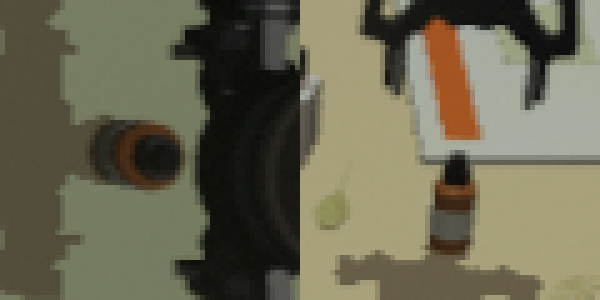

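The dropper is at side pixel u≈378, within 2–3 mm of the estimate and between the fingers. I go down and grip.

>>> {"method": "carry_out", "body": {
  "series": [
    [0.001,0,0.02,0,1],
    [0,0,0.03,0,1],
    [0,0,0.025,0,1],
    [0,0,0.015,0,1],
    [0,0,0.003,0,1],
    [0,0,0,0,0.6],
    [0,0,0,0,0.5],
    [0,0,0,0,0.4],
    [0,0,0,0,0],
    [0,0,0,0,0]
  ]
}}

```text
time_s: 21.75
tcp_pos: [363.1, -303.5, 37.4]
orientation: [0.708, 0.706, 0.0, 0.001]
contact_force: [0.2, 1.2, 6.5]
gripper_width: 30.6
gripper_force: 59.4
```

>>> {"method": "carry_out", "body": {
  "series": [
    [0,0,0,0,0],
    [0,0,0,0,0],
    [0,0,0,0,0],
    [0,0,0,0,0],
    [0,0,0,0,0],
    [0,0,-0.01,0,0],
    [0,0,-0.03,0,0],
    [0,0,-0.03,0,0],
    [0,0,-0.03,0,0],
    [0,0,0,0,0]
  ]
}}

```text
time_s: 22.75
tcp_pos: [364.8, -304.8, 140.7]
orientation: [0.708, 0.706, 0.0, 0.005]
contact_force: [0.9, -0.3, -0.4]
gripper_width: 30.2
gripper_force: 59.3
```

```bash
python3 go.py 624.5 -230 136 90
```

```text
t 22.8 tcp [ 364.8 -304.8  140.7] phi 89.9 tilt 0.53 w 30.2 gf 59.3 F [ 0.9 -0.3 -0.4] q7 0.52
turn -0.03 shift [0.0749 0.2596 0.0061]
```

>>> {"method": "carry_out", "body": {
  "series": [
    [0.003,0.01,0,0,0],
    [0.006,0.02,0,0,0],
    [0.009,0.03,0,0,0],
    [0.009,0.03,0,0,0],
    [0.009,0.03,0,0,0],
    [0.009,0.03,0,0,0],
    [0.009,0.03,0,0,0],
    [0.009,0.03,0,0,0],
    [0.006,0.02,0,0,0],
    [0.003,0.02,0,0,0]
  ]
}}

```text
time_s: 23.75
tcp_pos: [613.3, -228.9, 134.0]
orientation: [0.707, 0.707, -0.0, -0.002]
contact_force: [1.1, -0.2, -1.3]
gripper_width: 30.4
gripper_force: 59.4
```

>>> {"method": "carry_out", "body": {
  "series": [
    [0.001,0.01,0,0,0],
    [0,0,0,0,0],
    [0,0,0,0,0],
    [0,0,0,0,0],
    [0,0,0,0,0],
    [0,0,0,0,0],
    [0,0,0,0,0],
    [0,0,0,0,0],
    [0,0,0,0,0],
    [0,0,0,0,0]
  ]
}}

```text
time_s: 24.75
tcp_pos: [622.5, -230.4, 136.4]
orientation: [0.708, 0.706, -0.0, 0.0]
contact_force: [-0.3, -0.6, -1.0]
gripper_width: 30.2
gripper_force: 59.4
```

```bash
python3 go.py 624.5 -230 42 90; python3 - <<'E'
from h import *
o=[]
for n,p in(("top",[624,-230,60]),("side",[624,-230,60])):
    i=arm.capture(n)[:,:,::-1]; u,v=proj(n,p).astype(int); o.append(cv2.resize(i[v-30:v+30,u-30:u+30],(300,300),interpolation=cv2.INTER_NEAREST)); print(u,v,proj(n,[624.5,-230,11]),proj(n,[624.5,-230,100]))
cv2.imwrite("pics/g.png",np.hstack(o))
E
```

```text
t 24.8 tcp [ 622.5 -230.4  136.4] phi 89.9 tilt 0.01 w 30.2 gf 59.4 F [-0.3 -0.6 -1. ] q7 0.13
turn -0.02 shift [0.0005 0.002  0.0944]
422 154 [417.89602844 158.47124348] [426.00280347 150.2461207 ]
302 152 [303.25945398 164.11961016] [302.50576818 143.09367374]
```

View pics/g.png

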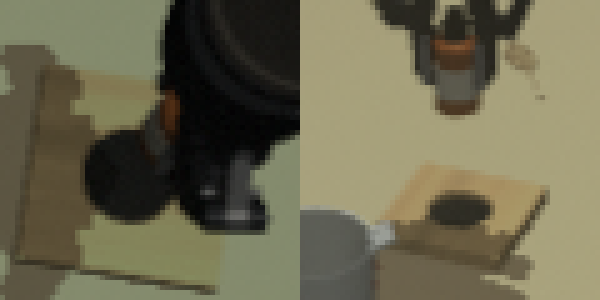

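The recess (side pixel (303.4,163.4), top (417.5,158.7)) matches the estimate and the dropper hangs straight over it. I lower it.

>>> {"method": "carry_out", "body": {
  "series": [
    [0,0.002,0.02,0,0],
    [0,0,0.02,0,0],
    [0,0,0.02,0,0],
    [0,0,0.015,0,0],
    [0,0,0.01,0,0],
    [0,0,0.006,0,0],
    [0,0,0.003,0,0],
    [0,0,0,0,0],
    [0,0,0.001,0,0],
    [0,0,0,0,0]
  ]
}}

```text
time_s: 25.85
tcp_pos: [625.4, -230.7, 42.5]
orientation: [0.708, 0.706, 0.0, 0.001]
contact_force: [-0.9, 0.2, 4.1]
gripper_width: 30.6
gripper_force: 59.8
```

>>> {"method": "carry_out", "body": {
  "series": [
    [0,0,0,0,0],
    [0,0,0,0,0],
    [0,0,0,0,0.5],
    [0,0,0,0,0.7],
    [0,0,0,0,1],
    [0,0,0,0,1],
    [0,0,0,0,1],
    [0,0,0,0,1],
    [0,0,0,0,1],
    [0,0,0,0,1]
  ]
}}

```text
time_s: 26.85
tcp_pos: [624.5, -230.5, 41.3]
orientation: [0.708, 0.706, -0.0, 0.0]
contact_force: [-0.5, -0.5, -0.8]
gripper_width: 85.5
gripper_force: 0.0
```

```bash
python3 go.py 624.5 -230 150 90 505.5 -417.5 150 86 505.5 -417.5 44 86
```

```text
t 26.9 tcp [ 624.5 -230.5   41.3] phi 89.9 tilt 0.01 w 85.5 gf 0.0 F [-0.5 -0.5 -0.8] q7 0.1
turn -0.02 shift [ 0.0004 -0.     -0.1087]
turn 0.8 shift [-0.1953 -0.1056  0.    ]
turn -0.0 shift [ 0.    -0.     0.106]
```

>>> {"method": "carry_out", "body": {
  "series": [
    [0,0,-0.01,0,1],
    [0,0,-0.03,0,1],
    [0,0,-0.03,0,1],
    [0,0,-0.038,0.8,1],
    [-0.02,-0.011,0,0,1],
    [-0.03,-0.016,0,0,1],
    [-0.03,-0.016,0,0,1],
    [-0.03,-0.016,0,0,1],
    [-0.03,-0.016,0,0,1],
    [-0.03,-0.016,0,0,1]
  ]
}}

```text
time_s: 27.85
tcp_pos: [520.9, -394.7, 150.4]
orientation: [0.732, 0.681, 0.0, 0.001]
contact_force: [0.4, 0.3, -0.2]
gripper_width: 85.4
gripper_force: 0.0
```

>>> {"method": "carry_out", "body": {
  "series": [
    [-0.025,-0.0145,0,0,1],
    [0,0,0,0,1],
    [0,0,0,0,1],
    [0,0,0,0,1],
    [0,0,0,0,1],
    [0,0,0,0,1],
    [0,0,0,0,1],
    [0,0,0,0,1],
    [0,0,0,0,1],
    [0,0,0,0,1]
  ]
}}

```text
time_s: 28.85
tcp_pos: [505.3, -417.4, 149.3]
orientation: [0.732, 0.681, -0.0, 0.0]
contact_force: [0.4, 0.0, 0.3]
gripper_width: 85.5
gripper_force: 0.0
```

```bash
python3 go.py 505.5 -417.5 44 86; python3 - <<'E'
from h import *
o=[]
for n,p in(("top",[505,-417,60]),("side",[505,-417,70]),("top",[624,-230,50]),("side",[624,-230,50])):
    i=arm.capture(n)[:,:,::-1]; u,v=proj(n,p).astype(int); o.append(cv2.resize(i[v-25:v+25,u-25:u+25],(250,250),interpolation=cv2.INTER_NEAREST)); print(u,v,proj(n,[505.5,-417.5,84]))
cv2.imwrite("pics/i.png",np.vstack([np.hstack(o[:2]),np.hstack(o[2:])]))
E
```

```text
t 28.9 tcp [ 505.3 -417.4  149.3] phi 85.9 tilt 0.0 w 85.5 gf 0.0 F [0.4 0.  0.3] q7 0.43
turn -0.02 shift [-1.000e-04  2.000e-04  1.053e-01]
502 205 [507.29878425 204.33949596]
344 128 [344.15885184 125.67734009]
421 155 [507.29878425 204.33949596]
303 155 [344.15885184 125.67734009]
```

View pics/i.png

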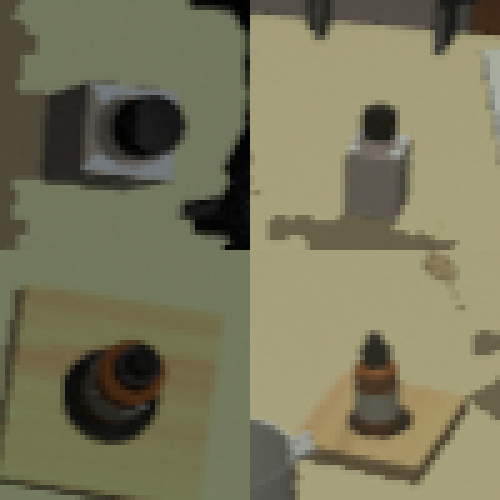

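The dropper stands in its recess, and the square bottle's cap at side u≈344.5 agrees with the prediction of 344.2. I grip it.

>>> {"method": "carry_out", "body": {
  "series": [
    [0,0,0.02,0,1],
    [0,0,0.03,0,1],
    [0,0,0.03,0,1],
    [0,0,0.02,0,1],
    [0,0,0.006,0,1],
    [0,0,0,0,0.7],
    [0,0,0,0,0.6],
    [0,0,0,0,0.3],
    [0,0,0,0,0],
    [0,0,0,0,0]
  ]
}}

```text
time_s: 30.05
tcp_pos: [506.5, -418.4, 45.3]
orientation: [0.732, 0.681, 0.0, 0.002]
contact_force: [0.7, -0.5, 6.2]
gripper_width: 43.3
gripper_force: 62.8
```

>>> {"method": "carry_out", "body": {
  "series": [
    [0,0,0,0,0],
    [0,0,0,0,0],
    [0,0,0,0,0],
    [0,0,0,0,0],
    [0,0,0,0,0],
    [0,0,-0.01,0,0],
    [0,0,-0.02,0,0],
    [0,0,-0.03,0,0],
    [0,0,-0.03,0,0],
    [0,0,-0.03,0,0]
  ]
}}

```text
time_s: 31.05
tcp_pos: [504.8, -416.9, 164.4]
orientation: [0.732, 0.681, -0.0, -0.001]
contact_force: [0.8, -0.5, -2.4]
gripper_width: 43.1
gripper_force: 62.1
```

```bash
python3 go.py 470 0 165 90 506.5 416 165 101
```

```text
t 31.1 tcp [ 504.8 -416.9  164.4] phi 85.9 tilt 0.06 w 43.1 gf 62.1 F [ 0.8 -0.5 -2.4] q7 0.43
turn -0.82 shift [ 4.169e-01 -3.480e-02 -3.000e-04]
turn -2.2 shift [4.014e-01 1.152e-01 1.000e-04]
```

>>> {"method": "carry_out", "body": {
  "series": [
    [0,0,0,-1.5,0],
    [0,0,0,-1.5,0],
    [0.01,0.002,0,0,0],
    [0.02,0.004,0,0,0],
    [0.03,0.006,0,0,0],
    [0.03,0.006,0,0,0],
    [0.03,0.006,0,0,0],
    [0.03,0.006,0,0,0],
    [0.03,0.006,0,0,0],
    [0.03,0.006,0,0,0]
  ]
}}

```text
time_s: 32.05
tcp_pos: [506.0, -200.9, 163.1]
orientation: [0.638, 0.77, -0.0, -0.001]
contact_force: [-0.2, 0.9, -1.3]
gripper_width: 43.0
gripper_force: 62.2
```

>>> {"method": "carry_out", "body": {
  "series": [
    [0.03,0.006,0,0,0],
    [0.03,0.006,0,0,0],
    [0.03,0.006,0,0,0],
    [0.03,0.006,0,0,0],
    [0.03,0.006,0,0,0],
    [0.03,0.006,0,0,0],
    [0.03,0.006,0,0,0],
    [0.03,0.006,0,0,0],
    [0.03,0.006,0,0,0],
    [0.03,0.006,0,0,0]
  ]
}}

```text
time_s: 33.05
tcp_pos: [507.8, 104.3, 163.1]
orientation: [0.638, 0.77, -0.001, -0.0]
contact_force: [0.2, 0.1, -0.2]
gripper_width: 43.1
gripper_force: 62.2
```

>>> {"method": "carry_out", "body": {
  "series": [
    [0.03,0.006,0,0,0],
    [0.03,0.006,0,0,0],
    [0.03,0.006,0,0,0],
    [0.03,0.006,0,0,0],
    [0.03,0.006,0,0,0],
    [0.03,0.006,0,0,0],
    [0.03,0.006,0,0,0],
    [0.03,0.006,0,0,0],
    [0.02,0.003,0,0,0],
    [0.01,0.001,0,0,0]
  ]
}}

```text
time_s: 34.05
tcp_pos: [507.0, 380.3, 163.1]
orientation: [0.636, 0.771, -0.0, -0.001]
contact_force: [0.4, -0.3, -1.1]
gripper_width: 43.0
gripper_force: 62.2
```

```bash
python3 go.py 506.5 416 140 101
```

```text
t 34.0 tcp [507.  380.3 163.1] phi 101.0 tilt 0.09 w 43.0 gf 62.2 F [ 0.4 -0.3 -1.1] q7 -0.78
turn -0.01 shift [0.0351 0.0063 0.0231]
```

>>> {"method": "carry_out", "body": {
  "series": [
    [0.015,0.003,0.01,0,0],
    [0.01,0.002,0.01,0,0],
    [0.01,0.001,0,0,0],
    [0,0,0,0,0],
    [0,0,0,0,0],
    [0,0,0,0,0],
    [0,0,0,0,0],
    [0,0,0,0,0],
    [0,0,0,0,0],
    [0,0,0,0,0]
  ]
}}

```text
time_s: 35.05
tcp_pos: [508.5, 413.0, 143.3]
orientation: [0.637, 0.771, 0.0, 0.0]
contact_force: [0.7, -0.2, -1.4]
gripper_width: 43.2
gripper_force: 62.2
```

```bash
python3 go.py 506.5 416 52 101; python3 - <<'E'
from h import *
o=[]
for n,p in(("side",[506,416,60]),("top",[506,416,60])):
    i=arm.capture(n)[:,:,::-1]; u,v=proj(n,p).astype(int); o.append(cv2.resize(i[v-40:v+40,u-40:u+40],(400,400),interpolation=cv2.INTER_NEAREST)); print(u,v,proj(n,[506.5,416,11]),proj(n,[506.5,416,100]))
cv2.imwrite("pics/j.png",np.hstack(o))
E
```

```text
t 35.0 tcp [508.5 413.  143.3] phi 100.9 tilt 0.01 w 43.2 gf 62.2 F [ 0.7 -0.2 -1.4] q7 -0.83
turn -0.02 shift [ 0.0033 -0.0014  0.0913]
283 309 [284.69894438 322.06209352] [282.21172445 298.53108015]
149 198 [157.60409905 200.49097767] [142.46572666 196.01837211]
```

View pics/j.png

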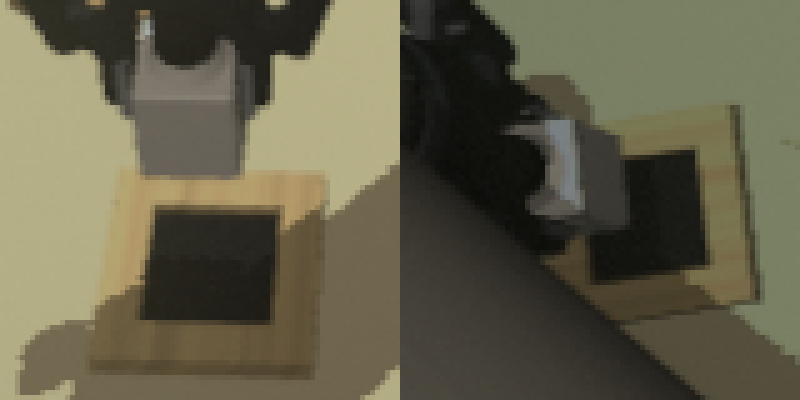

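The square recess centre is at side pixel (285.2,321.3), predicted (284.7,322.1), and the bottle is held straight above it and aligned. I lower it.

>>> {"method": "carry_out", "body": {
  "series": [
    [0.003,-0.002,0.02,0,0],
    [0,0,0.02,0,0],
    [0,0,0.02,0,0],
    [0,0,0.015,0,0],
    [0,0,0.01,0,0],
    [0,0,0.006,0,0],
    [0,0,0.003,0,0],
    [0,0,0,0,0],
    [0,0,0.001,0,0],
    [0,0,0,0,0]
  ]
}}

```text
time_s: 36.15
tcp_pos: [506.3, 416.4, 50.2]
orientation: [0.637, 0.771, 0.001, 0.0]
contact_force: [-2.1, -1.7, 6.1]
gripper_width: 43.1
gripper_force: 63.2
```

>>> {"method": "carry_out", "body": {
  "series": [
    [0,0,0,0,0],
    [0,0,0,0,0],
    [0,0,0,0,0.65],
    [0,0,0,0,0.8],
    [0,0,0,0,1],
    [0,0,0,0,1],
    [0,0,0,0,1],
    [0,0,0,0,1],
    [0,0,0,0,1],
    [0,0,0,0,1]
  ]
}}

```text
time_s: 37.15
tcp_pos: [505.9, 415.7, 48.2]
orientation: [0.637, 0.771, -0.0, 0.0]
contact_force: [-1.5, -0.5, 0.2]
gripper_width: 85.4
gripper_force: 0.0
```

```bash
python3 go.py 506.5 416 160 101 357.7 299.7 160 190
```

```text
t 37.1 tcp [505.9 415.7  48.2] phi 100.9 tilt 0.01 w 85.4 gf 0.0 F [-1.5 -0.5  0.2] q7 -0.89
turn -0.02 shift [ 0.0002  0.0007 -0.1118]
turn -17.8 shift [ 0.1667 -0.0887 -0.    ]
```

Now up, turn, and over to the flat bottle.

>>> {"method": "carry_out", "body": {
  "series": [
    [0,0,-0.01,0,1],
    [0,0,-0.03,0,1],
    [0,0,-0.03,0,1],
    [0,0,-0.042,0,1],
    [0,0,0,-1.6,1],
    [0,0,0,-1.6,1],
    [0,0,0,-1.6,1],
    [0,0,0,-1.6,1],
    [0,0,0,-1.6,1],
    [0,0,0,-1.6,1]
  ]
}}

```text
time_s: 38.15
tcp_pos: [506.0, 415.8, 161.2]
orientation: [0.265, 0.964, 0.0, 0.0]
contact_force: [0.7, 1.0, 0.1]
gripper_width: 85.5
gripper_force: 0.0
```

>>> {"method": "carry_out", "body": {
  "series": [
    [0,0,0,-1.6,1],
    [0,0,0,-1.6,1],
    [0,0,0,-1.6,1],
    [0,0,0,-1.6,1],
    [0,0,0,-1.6,1],
    [0,0,0,-0.2,1],
    [0,0,0,0,1],
    [0,0,0,0,1],
    [0.015,-0.009,0,0,1],
    [0.03,-0.016,0,0,1]
  ]
}}

```text
time_s: 39.15
tcp_pos: [466.8, 384.2, 160.5]
orientation: [-0.085, 0.996, 0.001, 0.001]
contact_force: [0.3, -0.3, 1.1]
gripper_width: 86.1
gripper_force: 0.0
```

>>> {"method": "carry_out", "body": {
  "series": [
    [0.03,-0.016,0,0,1],
    [0.03,-0.016,0,0,1],
    [0.03,-0.016,0,0,1],
    [0.03,-0.016,0,0,1],
    [0,0,0,0,1],
    [0,0,0,0,1],
    [0,0,0,0,1],
    [0,0,0,0,1],
    [0,0,0,0,1],
    [0,0,0,0,1]
  ]
}}

```text
time_s: 40.15
tcp_pos: [358.8, 300.2, 160.2]
orientation: [-0.086, 0.996, 0.0, -0.0]
contact_force: [-0.2, 0.0, -0.2]
gripper_width: 85.3
gripper_force: 0.0
```

```bash
python3 go.py 357.7 299.7 48 190; python3 - <<'E'
from h import *
o=[]
for n,p in(("side",[357,300,70]),("side",[506,416,40]),("top",[506,416,40])):
    i=arm.capture(n)[:,:,::-1]; u,v=proj(n,p).astype(int); o.append(cv2.resize(i[v-26:v+26,u-26:u+26],(260,260),interpolation=cv2.INTER_NEAREST)); print(u,v,proj(n,[357.7,299.7,90]))
cv2.imwrite("pics/k.png",np.hstack(o))
E
```

```text
t 40.1 tcp [358.8 300.2 160.2] phi -170.1 tilt 0.04 w 85.3 gf 0.0 F [-0.2  0.  -0.2] q7 0.61
turn -0.02 shift [ 0.0012 -0.0004  0.1122]
357 277 [357.33059775 271.7380877 ]
284 314 [357.33059775 271.7380877 ]
152 199 [190.73697935 262.74688137]
```

View pics/k.png

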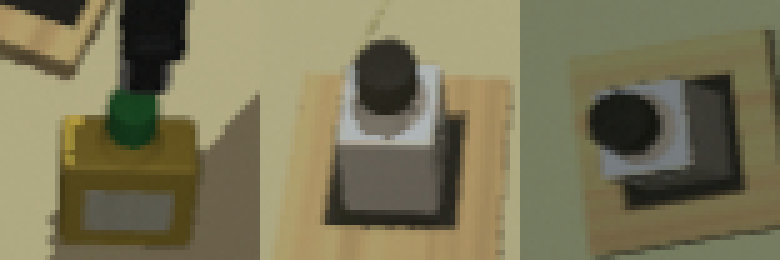

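The square bottle is seated. The flat bottle's cap at side u≈356.7 agrees with 357.3 predicted. I go down and grip.

>>> {"method": "carry_out", "body": {
  "series": [
    [0.001,0,0.02,0,1],
    [0,0,0.03,0,1],
    [0,0,0.03,0,1],
    [0,0,0.02,0,1],
    [0,0,0.01,0,1],
    [0,0,0.002,0,1],
    [0,0,0,0,0.6],
    [0,0,0,0,0.5],
    [0,0,0,0,0.2],
    [0,0,0,0,0]
  ]
}}

```text
time_s: 41.3
tcp_pos: [358.3, 300.1, 49.2]
orientation: [-0.086, 0.996, 0.0, 0.001]
contact_force: [0.6, 1.5, 0.6]
gripper_width: 33.3
gripper_force: 59.8
```

>>> {"method": "carry_out", "body": {
  "series": [
    [0,0,0,0,0],
    [0,0,0,0,0],
    [0,0,0,0,0],
    [0,0,0,0,0],
    [0,0,0,0,0],
    [0,0,0,0,0],
    [0,0,-0.01,0,0],
    [0,0,-0.03,0,0],
    [0,0,-0.03,0,0],
    [0,0,-0.03,0,0]
  ]
}}

```text
time_s: 42.3
tcp_pos: [356.9, 299.0, 149.2]
orientation: [-0.086, 0.996, -0.0, -0.001]
contact_force: [1.5, -0.4, -1.3]
gripper_width: 33.2
gripper_force: 60.1
```

```bash
python3 go.py 436 154.5 148 168
```

```text
t 42.3 tcp [356.9 299.  149.2] phi -170.1 tilt 0.09 w 33.2 gf 60.1 F [ 1.5 -0.4 -1.3] q7 0.59
turn 4.38 shift [-0.1074 -0.1249  0.0012]
```

>>> {"method": "carry_out", "body": {
  "series": [
    [0,0,0,1.4,0],
    [0,0,0,1.5,0],
    [0,0,0,1.5,0],
    [-0.012,-0.014,0,0,0],
    [-0.02,-0.023,0,0,0],
    [-0.025,-0.03,0,0,0],
    [-0.025,-0.03,0,0,0],
    [-0.02,-0.023,0,0,0],
    [-0.005,-0.005,0,0,0],
    [0,0,0,0,0]
  ]
}}

```text
time_s: 43.3
tcp_pos: [436.2, 153.6, 148.2]
orientation: [0.107, 0.994, -0.0, -0.0]
contact_force: [-0.6, 1.1, -2.5]
gripper_width: 33.4
gripper_force: 60.3
```

>>> {"method": "carry_out", "body": {
  "series": [
    [0,0,0,0,0],
    [0,0,0,0,0],
    [0,0,0,0,0],
    [0,0,0,0,0],
    [0,0,0,0,0],
    [0,0,0,0,0],
    [0,0,0,0,0],
    [0,0,0,0,0],
    [0,0,0,0,0],
    [0,0,0,0,0]
  ]
}}

```text
time_s: 44.3
tcp_pos: [436.1, 154.8, 148.3]
orientation: [0.106, 0.994, -0.0, 0.0]
contact_force: [0.6, -0.4, -1.8]
gripper_width: 33.4
gripper_force: 60.3
```

```bash
python3 go.py 436 154.5 53 168; python3 - <<'E'
from h import *
o=[]
for n,p in(("side",[436,155,60]),("top",[436,155,60])):
    i=arm.capture(n)[:,:,::-1]; u,v=proj(n,p).astype(int); o.append(cv2.resize(i[v-40:v+40,u-40:u+40],(400,400),interpolation=cv2.INTER_NEAREST)); print(u,v,proj(n,[436,154.5,11]),proj(n,[436,154.5,101]))
cv2.imwrite("pics/l.png",np.hstack(o))
E
```

```text
t 44.3 tcp [436.1 154.8 148.3] phi 167.9 tilt 0.01 w 33.4 gf 60.3 F [ 0.6 -0.4 -1.8] q7 0.64
turn -0.02 shift [ 0.     -0.0003  0.0953]
335 233 [334.92771499 246.26306553] [335.68528601 222.6859241 ]
257 230 [261.21244324 231.02655588] [255.17168763 229.23492118]
```

View pics/l.png

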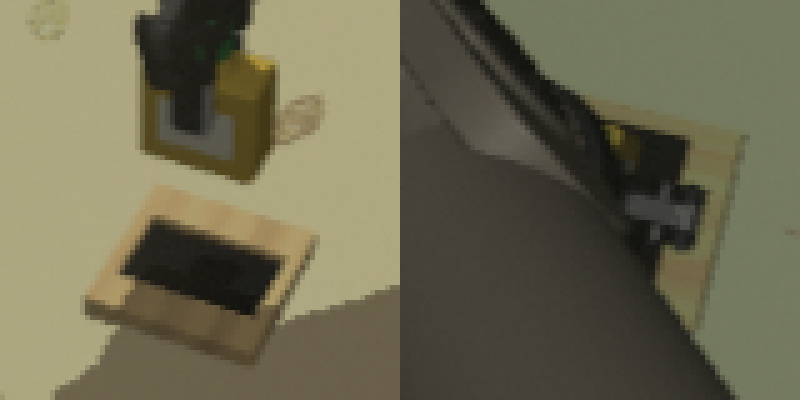

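The oblong recess centre is at side pixel (334.9,245.7) as predicted, and the bottle's underside at (335.9,222) is right above it with the same heading. I lower it.

>>> {"method": "carry_out", "body": {
  "series": [
    [0,0,0.02,0,0],
    [0,0,0.02,0,0],
    [0,0,0.02,0,0],
    [0,0,0.015,0,0],
    [0,0,0.01,0,0],
    [0,0,0.006,0,0],
    [0,0,0.003,0,0],
    [0,0,0,0,0],
    [0,0,0.001,0,0],
    [0,0,0,0,0]
  ]
}}

```text
time_s: 45.4
tcp_pos: [436.7, 155.3, 54.2]
orientation: [0.105, 0.994, 0.0, 0.001]
contact_force: [-1.2, 0.2, 3.2]
gripper_width: 32.8
gripper_force: 60.8
```

>>> {"method": "carry_out", "body": {
  "series": [
    [0,0,0,0,0],
    [0,0,0,0,0],
    [0,0,0,0,0.55],
    [0,0,0,0,0.75],
    [0,0,0,0,1],
    [0,0,0,0,1],
    [0,0,0,0,1],
    [0,0,0,0,1],
    [0,0,0,0,1],
    [0,0,0,0,1]
  ]
}}

```text
time_s: 46.4
tcp_pos: [436.1, 154.9, 53.2]
orientation: [0.105, 0.994, -0.0, 0.0]
contact_force: [0.0, -0.5, -0.3]
gripper_width: 85.3
gripper_force: 0.0
```

>>> {"method": "carry_out", "body": {
  "series": [
    [0,0,-0.01,0,1],
    [0,0,-0.03,0,1],
    [0,0,-0.03,0,1],
    [0,0,-0.03,0,1],
    [0,0,-0.03,0,1],
    [0,-0.02,0,0,1],
    [0,-0.03,0,0,1],
    [0,-0.03,0,0,1],
    [0,-0.03,0,0,1],
    [0,-0.03,0,0,1]
  ]
}}

```text
time_s: 47.4
tcp_pos: [406.3, 17.1, 183.9]
orientation: [0.105, 0.994, -0.0, 0.0]
contact_force: [0.4, -0.6, -0.5]
gripper_width: 85.6
gripper_force: 0.0
```

```bash
python3 go.py; python3 - <<'E'
from h import *
i=arm.capture("side")[:,:,::-1]
c=i[120:350,225:405]; cv2.imwrite("pics/z.png",cv2.resize(c,None,fx=2.6,fy=2.6,interpolation=cv2.INTER_NEAREST))
E
```

```text
t 47.4 tcp [406.3  17.1 183.9] phi 167.9 tilt 0.06 w 85.6 gf 0.0 F [ 0.4 -0.6 -0.5] q7 1.14
```

View pics/z.png

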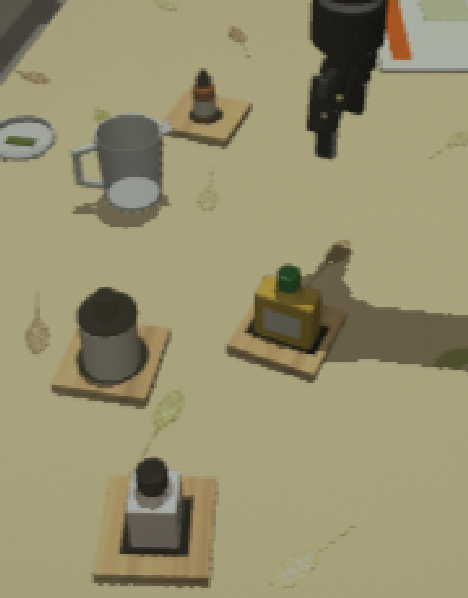

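The side view shows all four containers upright in their recesses: jar with lid at crop (108,335), flat bottle (288,315), square bottle (155,510) and dropper (205,100). The jug is untouched and the arm is clear, so I hand in.

```bash
python3 -c "
from station import arm
print(arm.hand_in())"
```

```text
the job is handed in; nothing more can be done
None
```

I handed in the job at about 47 s: in the last picture the lidded jar, dropper, square bottle and flat bottle all stand upright in their own recesses and the jug has not moved, but the hand-in returned no verdict.

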